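Pack out a gluing cradle and hold its wedge tight

TASK

Two pine blocks with a fresh glue joint lie loose against the fence of the gluing cradle and have to be squeezed together. Stand packers on edge in the space between the blocks and the slanted stop, flat against the blocks and one another, until the slot that is left is one the wedge can jam in; then slide in the wedge from the robot's side, thin end first and straight face to the packers, flat on the base, until it binds with at least 2 cm of its taper between packers and stop and its straight-sided tail still outside. Finish while still holding the wedge pressed home, so that the whole row stays firmly squeezed (nothing is let go at the end); leave every packer standing, used or spare, and do not disturb the glue bottle, jar, tape measure and sanding block.

Things in the scene. Friction and masses are not known exactly. Their poses are not given: they have to be found in the camera images.
- cradle: Gluing cradle screwed to the table: plywood base 130 (x) x 262 (y) x 12 mm; origin on the table, base from x -65 to +65, y -123 to +139 mm. x runs along the slot, away from the robot (yaw within 0.2 rad); y across it, to the fence, a straight wooden bar 110 mm long, 30 mm above the base, face at y = +110 mm. The wedge goes in from the x = -65 mm edge.
- slant_stop: Dark wooden stop bolted fast to the cradle, 90 x 34 mm, 20 mm high, two bolts 8 mm higher. Origin on the base's top, on its working face, at cradle x = 0; its cradle y differs each time (-54 to -20 mm). Axes parallel to the cradle's. The face looks to the fence and slants 1 in 4: at x it lies 0.25 x nearer the fence, so the space narrows away from the robot. It runs from x = -36 to +51 mm.
- stop_face (a point): Point on the slanted stop's working face at cradle x = 0, 10 mm above the base's top.
- fence_face (a point): Point on the fence's flat face at cradle x = 0, 11 mm above the base's top.
- block_a: Pine block 50 x 60 x 22 mm lying on the cradle's base next to the fence, starting 1 to 2 mm from it; origin under its centre. Its own x (50 mm) lies across the slot, its y (60 mm) along it. 35 g.
- block_b: The second pine block, same size, half turned, between block_a and the gap, starting 1 to 2.5 mm from block_a; origin under its centre. With both blocks pressed home its outer face is 100 mm from the fence, at cradle y = +10 mm; from there to the stop at cradle x = 0 is then 30 to 64 mm.
- packer_0: Packer, one of four alike: a pale wooden slip 56 (its x) x 14 (its y, thickness) x 44 mm (height) standing on its long edge on the table; origin under its centre; 40 g. In the cradle its x goes along the slot, centred at cradle x = 0, and its upper 20 mm stand clear above stop and blocks. One to three are needed.
- packer_1: Packer, one of four alike: a pale wooden slip 56 (its x) x 14 (its y, thickness) x 44 mm (height) standing on its long edge on the table; origin under its centre; 40 g. In the cradle its x goes along the slot, centred at cradle x = 0, and its upper 20 mm stand clear above stop and blocks. One to three are needed.
- packer_2: Packer, one of four alike: a pale wooden slip 56 (its x) x 14 (its y, thickness) x 44 mm (height) standing on its long edge on the table; origin under its centre; 40 g. In the cradle its x goes along the slot, centred at cradle x = 0, and its upper 20 mm stand clear above stop and blocks. One to three are needed.
- packer_3: Packer, one of four alike: a pale wooden slip 56 (its x) x 14 (its y, thickness) x 44 mm (height) standing on its long edge on the table; origin under its centre; 40 g. In the cradle its x goes along the slot, centred at cradle x = 0, and its upper 20 mm stand clear above stop and blocks. One to three are needed.
- wedge: Dark wooden wedge 135 mm long, 26 mm high, lying flat, about 80 g. Origin under the middle of its straight-sided tail (x -20 to +20, y -15 to +15 mm: 30 mm thick). From x = 20 to the thin end at x = 115 mm its straight face stays at y = +15 mm and its slanted face goes from y = -20.75 (35.75 mm thick) to +3 mm (12 mm thick), 1 in 4. Inserted, its x points along cradle +x, its +y face bears on the packers.
- wedge_tip (a point): Middle of the wedge's thin end (wedge x 115, y 9 mm, 13 mm above its underside). Jammed properly it lies between cradle x = -8 and +67 mm, which it does where the packers leave a slot 11 to 28 mm wide at cradle x = 0. Friction of wood on wood is about 0.6: pushed with 10 N the wedge squeezes sideways with some 6 N.
- glue_bottle: White glue bottle with a red cap, 52 mm across, 150 mm high, standing behind the work to the left; origin under its centre. Leave alone.
- tape_measure: Yellow tape measure 32 x 97 x 64 mm at the right behind the packers; origin under its centre. Leave alone.
- sanding_block: Cork sanding block 63 x 104 x 32 mm at the left; origin under its centre. Leave alone.
- lacquer_jar: Small red jar with a grey lid, 52 mm across, 60 mm high, at the right; origin under its centre. Leave alone.

How it is judged (in metres and radians):
On the way, in this order (a step that is already met when the one before it is completed fails the run):
1. at least one packer stands in the space between the blocks and the stop, let go (((x of packer_0 in the frame of cradle between -0.025 and 0.025 m and y of packer_0 in the frame of cradle between -0.05 and 0.02 m and z of packer_0 in the frame of cradle below 0.02 m and angle between packer_0's own z axis and vertical below 0.12 rad and contact force between the fingers and packer_0 below 0.1 N) or (x of packer_1 in the frame of cradle between -0.025 and 0.025 m and y of packer_1 in the frame of cradle between -0.05 and 0.02 m and z of packer_1 in the frame of cradle below 0.02 m and angle between packer_1's own z axis and vertical below 0.12 rad and contact force between the fingers and packer_1 below 0.1 N) or (x of packer_2 in the frame of cradle between -0.025 and 0.025 m and y of packer_2 in the frame of cradle between -0.05 and 0.02 m and z of packer_2 in the frame of cradle below 0.02 m and angle between packer_2's own z axis and vertical below 0.12 rad and contact force between the fingers and packer_2 below 0.1 N) or (x of packer_3 in the frame of cradle between -0.025 and 0.025 m and y of packer_3 in the frame of cradle between -0.05 and 0.02 m and z of packer_3 in the frame of cradle below 0.02 m and angle between packer_3's own z axis and vertical below 0.12 rad and contact force between the fingers and packer_3 below 0.1 N))), for 0.2 s.
2. after that, the wedge's thin end is in the slot, low between packers and stop (x of wedge_tip in the frame of cradle above -0.04 m and y of wedge_tip in the frame of cradle between -0.06 and 0.01 m and z of wedge_tip in the frame of cradle below 0.035 m), for 0.1 s.
At the end, for the whole second after the job is handed in: The fingers touch the wedge (2 N up) and more than 2.5 N runs through stop, wedge, packers, block_b, block_a and cradle; the wedge is flat (0.08 rad), under 6 mm above the base, at rest, its thin end -8 to +67 mm past the cradle's middle; all packers upright (0.15 rad) (contact force between the fingers and wedge above 2 N and contact force between wedge and slant_stop above 2.5 N and (contact force between wedge and packer_0 above 2.5 N or contact force between wedge and packer_1 above 2.5 N or contact force between wedge and packer_2 above 2.5 N or contact force between wedge and packer_3 above 2.5 N) and (contact force between block_b and packer_0 above 2.5 N or contact force between block_b and packer_1 above 2.5 N or contact force between block_b and packer_2 above 2.5 N or contact force between block_b and packer_3 above 2.5 N) and contact force between block_b and block_a above 2.5 N and contact force between block_a and cradle above 2.5 N and x of wedge_tip in the frame of cradle between -0.008 and 0.067 m and angle between wedge's own z axis and vertical below 0.08 rad and z of wedge in the frame of cradle below 0.018 m and linear speed of wedge below 0.01 m/s and angle between each of packer_0, packer_1, packer_2, packer_3's own z axis and vertical below 0.15 rad); the arm keeps its last pose, push and grip.
It fails at once if the glue bottle is shifted by more than 2 cm (distance of glue_bottle from where it was at the start of the episode above 0.02 m).
It fails at once if the tape measure is shifted by more than 2 cm (distance of tape_measure from where it was at the start of the episode above 0.02 m).
It fails at once if the sanding block is shifted by more than 2 cm (distance of sanding_block from where it was at the start of the episode above 0.02 m).
It fails at once if the lacquer jar is shifted by more than 2 cm (distance of lacquer_jar from where it was at the start of the episode above 0.02 m).
It also fails if it takes over 72 s, if anything falls off the work surface, if the arm or the gripper's body presses on something with over 40 N, if the wrist force passes 120 N, or if a joint passes its speed limit or range.

ROBOT

A 6-joint arm with a two-finger parallel gripper is mounted at the origin on a cart in front of the work surface, level with it; the furniture and walls round the work are solid. World frame = base frame: x ahead of the robot, y to its left, z up, the work surface at z = 0. Lengths are in mm, angles in rad, forces in N, time in s.
With the tool pointing down it reaches from about 300 to 775 mm from the base axis. Payload 14.6 kg.
Tool frame: the origin (TCP) lies where the fingers leave the gripper's body, on its centre line; the fingertips stand 73 mm ahead of it and the grasp point (between the pads) lies 54 mm ahead of it; z points along the fingers, y is the line along which they close (so a half turn about z gives the same grasp; the last joint's range is limited). The gripper opens to 85 mm and grips with 20 to 120 N. Pads are 22 mm wide; open, the fingers measure 114 mm over their backs; the gripper's body (76 mm by 85 mm) begins 54 mm behind the grasp point. The pads swing forward as they close: fully open they stand 13 mm farther back than shut.
Start: joints at [-1.217, 0.3, 1.521, -0, 1.321, -0.067], TCP at [224.662, -502.013, 303.881] pointing down, gripper open.
Joint ranges: [-3.03, 3.03], [-0.79, 2.21], [0.23, 2.52], [-1.04, 4.18], [0, 3.07], [-2.55, 2.55]. Speed limits (rad/s): [2.22, 2.22, 2.57, 3.14, 3.14, 3.14].

INTERFACE

Orientations are given as a unit quaternion [x, y, z, w].
In Python, from station import r gives the robot as it stands. The module is installed in compiled form; this text tells all that it offers.
- The arm moves only by the tool drive_tool, never from a script. Its argument "targets" is a list that holds one entry, the list of rows, each a list of 5 numbers: the finger opening in mm, from 0 to 85.4, then the shift along the tool's x, y, z in units of 200 mm (1.0 is 200 mm), then the turn about the tool's z in units of 360 degrees (1.0 is 360 degrees). In form: [[[grip, tx, ty, tz, yaw], ...]]. A call has 1 to 10 rows; each row is the pose to reach, as a shift and turn from the pose commanded when the call began, along the tool's axes at that moment, turning the shorter way round; what a row does not reach only later rows make up. A row lasts 1/8 s, in which the tool goes at most 62.5 mm and 10.7 degrees, less where a joint would pass 70% of its speed; a pose out of reach is approached as far as the arm can. A call with a number of a shift or a turn outside -1 to 1 is refused whole. A call with a gripper value outside its range is refused whole. The fingers move at their own pace and stop on an object; the grip force is fixed at half the most. Time passes only in rows, so rows that repeat a pose let the fingers close. It gives the time, the measured TCP pose, the force, the opening and the grip force at its end, in the units of the state.
- r.get_state(): the state, without advancing time (a new reading comes with each control period).
- r.read_camera(name): name is "side" or "top" or "wrist"; returns a dict with "pixels" (480x640x3 uint8, blue, green, red), "intrinsics" (3x3 intrinsics, pixels), "dist_coeffs" ([k1, k2, p1, p2, k3] as OpenCV has them; the pictures are not rectified), "rvec" (rotation vector, rad) and "tvec" (3), from world to camera coordinates, as OpenCV has them. Camera axes: x right, y down, z forward; pixel columns grow to the right and rows downward; lengths in mm; the calibration is good to about 2 mm. A picture is of the moment at which its call begins. There is no depth.
- r.job_done(): hands the job in; it is judged then, once.
The state is a dict: "time": time; "qpos": joint angles; "qvel": joint speeds; "joint_efforts": joint torques, N m; "position": TCP position; "tcp_rot": TCP orientation; "contact_force": force on the tool from outside, world axes, zero at the start; "wrist_torque": the same for the moment, N m; "finger_gap": finger opening in mm; "gripper_force": force on a finger pad.
Only numpy, scipy, OpenCV 4.12 (cv2) and the standard library are available. Lean on these libraries where they do the work, as an engineer would, in place of code of your own. Each camera call takes 0.05 s, during which the arm holds its last target. There are 200 camera calls.

## Working session

There is one attempt and no reset: what is moved stays moved. The work goes in short steps, Python scripts to look and compute and a tool call to move; the robot and the scene stay as the last step left them, time stands still between calls to the robot, and variables do not carry over. Pictures are saved under pics/ and viewed, at most 10 in all, crops included, and the job is handed in when it is done.

Besides the shell and the picture viewer there is one more tool, called by a JSON object that holds its "api" and its "payload", one argument or row to a line. drive_tool: Moves the arm, as the interface text tells. Shifts and turns lie within -1 to 1; 1 stands for 200 mm of shift or 360 degrees of turn. Its arguments: {"type":"object","properties":{"targets":{"type":"array"}},"required":["targets"]}

```bash
mkdir -p pics
cat > h.py <<'E'
import numpy as np, cv2
from station import r
def cam(n,save=None):
    c=r.read_camera(n)
    if save: cv2.imwrite('pics/'+save,c['pixels'])
    return c
def ray(c,px,z):
    K=np.array(c['intrinsics'],float);d=np.array(c['dist_coeffs'],float)
    R=cv2.Rodrigues(np.array(c['rvec'],float))[0];t=np.array(c['tvec'],float).ravel()
    u=cv2.undistortPoints(np.array(px,float).reshape(-1,1,2),K,d).reshape(-1,2)
    D=np.c_[u,np.ones(len(u))]@R; C=-R.T@t
    z=np.broadcast_to(z,len(u))
    return C+D*((z-C[2])/D[:,2])[:,None]
def proj(c,P):
    return cv2.projectPoints(np.array(P,float).reshape(-1,1,3),np.array(c['rvec'],float),np.array(c['tvec'],float),np.array(c['intrinsics'],float),np.array(c['dist_coeffs'],float))[0].reshape(-1,2)
E
python3 - <<'E'
from h import *
import pickle
d={n:cam(n,n+'0.png') for n in('top','side')}
pickle.dump(d,open('c0.pkl','wb'))
s=r.get_state();print(s['position'],s['tcp_rot'],s['time'])
for n in d: 
    R=cv2.Rodrigues(np.array(d[n]['rvec'],float))[0];print(n,-R.T@np.array(d[n]['tvec']).ravel(),R[2])
E
```

```text
[ 224.61953533 -501.89935931  303.38358838] [ 9.77943598e-01  2.08868491e-01 -9.41857279e-05 -5.14378789e-04] 0.1
top [ 319.05635567   46.69855445 1400.30820048] [ 0.18352552  0.01015745 -0.98296247]
side [  521.70925856 -1239.35415996   648.34929665] [ 0.02899386  0.90009961 -0.43471835]
```

View pics/top0.png

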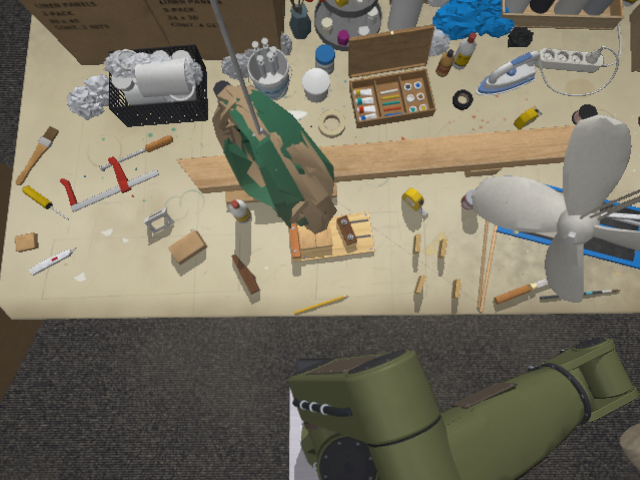

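View pics/side0.png

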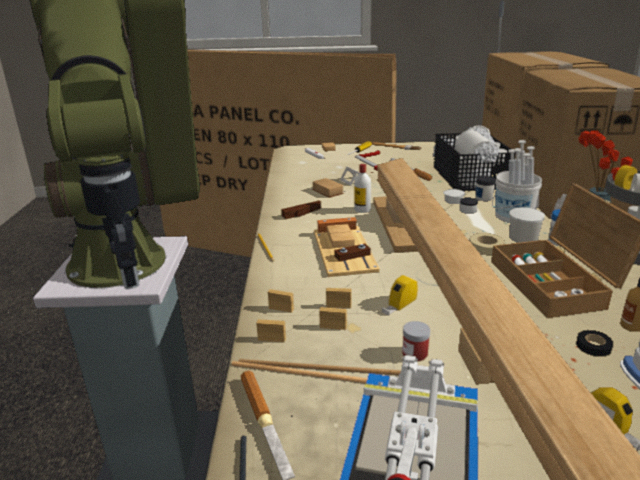

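The top view shows the cradle at about (335,237), the wedge at (245,273), and four packers at (417,243), (443,247), (420,284) and (457,288). I'll enlarge it to get exact corners.

Run:
```python
import cv2
a=cv2.imread('pics/top0.png')[190:310,225:385];b=cv2.imread('pics/side0.png')[205:345,235:400]
cv2.imwrite('pics/tc.png',cv2.resize(a,None,fx=5,fy=5,interpolation=cv2.INTER_CUBIC))
c=cv2.imread('pics/top0.png')[225:305,400:475]
cv2.imwrite('pics/pc.png',cv2.resize(c,None,fx=7,fy=7,interpolation=cv2.INTER_CUBIC))
```

```text
(no output)
```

View pics/tc.png

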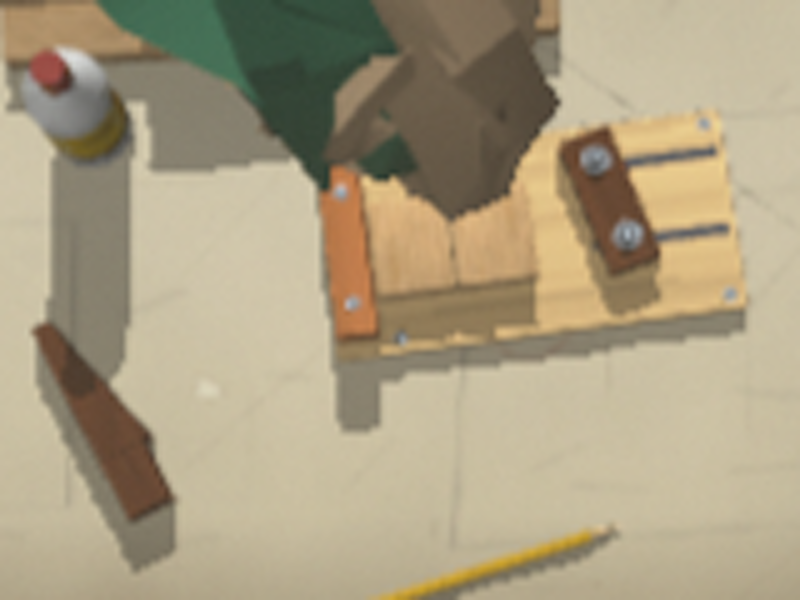

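View pics/pc.png

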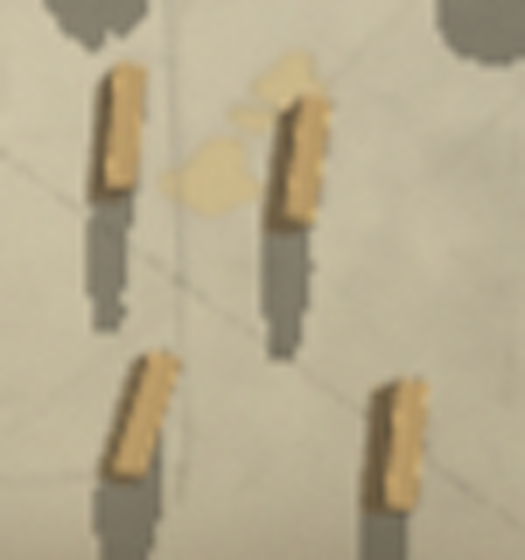

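```bash
cat > p.py <<'E'
from h import *
import pickle
d=pickle.load(open('c0.pkl','rb'));c=d['top']
f=lambda P,s,o:(np.array(P,float)+.5)/s-.5+np.array(o)
T=lambda P,z:ray(c,f(P,5,(225,190)),z)
Pk=lambda P,z:ray(c,f(P,7,(400,225)),z)
k=T([(718,112),(744,305),(335,345)],12)
print('cradle corners',k.round(1))
v=k[2]-k[1];yaw=np.arctan2(-v[0],v[1]);print('len',np.hypot(*v[:2]),np.hypot(*(k[0]-k[1])[:2]),'yaw',yaw, np.arctan2(*(k[0]-k[1])[[1,0]]))
ex=np.array([np.cos(yaw),np.sin(yaw)]);ey=np.array([-ex[1],ex[0]])
O=np.mean([k[0][:2]-65*ex+123*ey,k[1][:2]+65*ex+123*ey,k[2][:2]+65*ex-139*ey],0);print('O',O)
loc=lambda P:((P[:,:2]-O)@np.c_[ex,ey])
print('stop',loc(T([(560,150),(612,275),(605,128),(660,255)],32)))
print('fence top',loc(T([(360,180),(377,335)],42)))
print('blocks near',loc(T([(380,293),(455,287),(535,275)],34)))
print('blockb outer',loc(T([(523,180),(535,275)],34)))
for n,q in dict(A=[(129,65),(119,190)],B=[(313,97),(300,222)],C=[(164,355),(124,476)],D=[(415,380),(400,510)]).items():
    w=Pk(q,44);e=w[0]-w[1];print(n,w.mean(0).round(1),'L',np.hypot(e[0],e[1]).round(1),'yaw',np.arctan2(e[1],e[0]).round(3))
w=T([(33,328),(50,322),(172,498),(132,519),(150,435)],26);print('wedge',w.round(1))
e=w[0]-w[3];y=np.arctan2(e[1],e[0]);print('yaw by straight face',y,np.hypot(e[0],e[1]))
tail=(w[2]+w[3])/2;print('tailend',tail,'origin',tail[:2]+20*np.array([np.cos(y),np.sin(y)]))
E
python3 p.py
```

```text
cradle corners [[ 674.3  -95.2   12. ]
 [ 548.7 -107.8   12. ]
 [ 526.2  150.4   12. ]]
len 259.15125635551493 126.23818374103169 yaw 0.08662454431041287 0.10011605245774603
O [601.56006154  19.90285364]
stop [[ 42.96720415 -16.56751873]
 [-39.90120467 -40.54741553]
 [ 54.3319396  -46.31145342]
 [-30.23856637 -71.73057154]]
fence top [[ 33.89129864 110.26607522]
 [-64.73754371 108.35055972]]
blocks near [[-37.31569426 104.48813528]
 [-38.15066063  57.64075734]
 [-35.51510732   7.3016249 ]]
blockb outer [[ 25.55945251   8.6516303 ]
 [-35.51510732   7.3016249 ]]
A [ 566.3 -240.3   44. ] L 56.4 yaw -0.128
B [ 551.  -319.6   44. ] L 56.4 yaw -0.162
C [ 439.3 -242.6   44. ] L 55.9 yaw -0.366
D [ 425.3 -355.4   44. ] L 56.9 yaw -0.18
wedge [[537.2 338.5  26. ]
 [540.8 327.9  26. ]
 [430.1 249.8  26. ]
 [417.4 274.2  26. ]
 [469.2 264.   26. ]]
yaw by straight face 0.4924275733877417 135.85913218244738
tailend [423.75474458 262.00371323  26.        ] origin [441.3785002  271.45904177]
```

{"api": "drive_tool", "payload": {
  "targets": [
    [[85,0.3,-0.07,0,0],[85,0.6,-0.15,0,0],[85,0.8,-0.2,0,0],[85,1.0,-0.24,0,0],[85,1.0,-0.24,0,0]]
  ]
}}

```text
time: 0.72
position: [389.2, -375.0, 303.5]
tcp_rot: [0.978, 0.21, -0.0, -0.0]
contact_force: [0.0, -0.7, -1.0]
finger_gap: 85.1
gripper_force: 0.0
```

{"api": "drive_tool", "payload": {
  "targets": [
    [[85,0.3,-0.07,0,0.03],[85,0.6,-0.15,0.1,0.06],[85,0.8,-0.2,0.2,0.087],[85,1.0,-0.24,0.2,0.087],[85,1.0,-0.24,0.2,0.087],[85,1.0,-0.24,0.2,0.087]]
  ]
}}

```text
time: 1.48
position: [549.9, -251.7, 263.6]
tcp_rot: [0.998, -0.063, -0.0, -0.0]
contact_force: [-0.8, -0.2, -0.1]
finger_gap: 84.8
gripper_force: 0.0
```

```bash
cat >> h.py <<'E'
def go(x,y,zg,psi):
    "tool shift to bring the grasp point to x,y,zg with tool-x heading psi"
    from scipy.spatial.transform import Rotation as Ro
    s=r.get_state();M=Ro.from_quat(s['tcp_rot']).as_matrix();p=np.array(s['position'])
    d=M.T@(np.array([x,y,zg+54.])-p); h=np.arctan2(M[1,0],M[0,0])
    dy=-(psi-h); dy=(dy+np.pi)%(2*np.pi)-np.pi
    print('t',s['time'],'grasp',(p+54*M[:,2]).round(1),'psi',h.round(3),'F',np.round(s['contact_force'],1),'gap',round(s['finger_gap'],1),'SHIFT',(d/200).round(4),'YAW',round(dy/2/np.pi,4))
E
python3 -c "
from h import *
go(566.3,-240.3,36,-.128)
import pickle;c=cam('wrist','w1.png');pickle.dump(c,open('w1.pkl','wb'))"
```

```text
t 1.475 grasp [ 549.9 -251.7  209.6] psi -0.126 F [-0.8 -0.2 -0.1] gap 84.8 SHIFT [ 0.0746 -0.0671  0.8682] YAW 0.0003
```

View pics/w1.png

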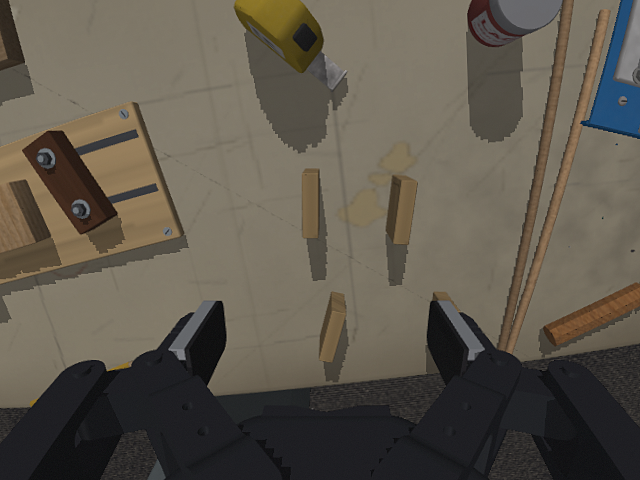

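The wrist view shows packer A at (311,203), the stop's face edge from (24,150) to (80,233), and the right base corners at (134,103) and (184,235).

Run:
```python
from h import *
import pickle
c=pickle.load(open('w1.pkl','rb'))
w=ray(c,[(303,169),(320,169),(317,239),(303,239)],44);print(w.round(1),w.mean(0))
e=w[0]+w[1]-w[2]-w[3];print('yaw A',np.arctan2(e[1],e[0]),np.hypot(e[0],e[1])/2)
k=ray(c,[(134,103),(184,235)],12);print(k);e=k[0]-k[1];y=np.arctan2(e[1],e[0]);print(y,np.hypot(e[0],e[1]))
for yaw in(.0866,y):
  ex=np.array([np.cos(yaw),np.sin(yaw)]);ey=np.array([-ex[1],ex[0]])
  O=(k[:,:2].mean(0)+123*ey);print('O',O);L=lambda P:(P[:,:2]-O)@np.c_[ex,ey]
  print('stop',L(ray(c,[(24,150),(80,233),(60,131),(116,217)],32)));print('bb',L(ray(c,[(50,238)],12)),L(ray(c,[(20,181)],34)))
```

```text
[[ 598.4 -239.8   44. ]
 [ 596.6 -253.5   44. ]
 [ 538.  -243.2   44. ]
 [ 539.5 -231.3   44. ]] [ 568.09888615 -241.9558611    44.        ]
yaw A -0.1587996303189662 59.523513975820144
[[ 673.0950262   -97.20679388   12.        ]
 [ 548.66851199 -114.2962774    12.        ]]
0.1364920128781173 125.59461726035723
O [600.24327807  16.7875296 ]
stop [[ 47.2327866  -16.11246481]
 [-35.96229969 -38.78575438]
 [ 53.61892608 -56.78509483]
 [-29.38114737 -79.20664502]]
bb [[-36.08611913  11.47942512]] [[22.57209612 -1.99506913]]
O [594.14533152  16.10449276]
stop [[ 52.50463469 -18.6010314 ]
 [-31.71767474 -37.097059  ]
 [ 56.85442998 -59.54153569]
 [-27.16055471 -77.7958627 ]]
bb [[-29.33454941  13.11174816]] [[28.57868381 -3.27134156]]
```

```bash
python3 -c "
from h import *
go(567.5,-241,45,-.145)"
```

```text
t 1.525 grasp [ 549.7 -252.   209.9] psi -0.127 F [ 0.2 -0.2 -0.8] gap 84.7 SHIFT [ 0.0813 -0.0658  0.8242] YAW 0.0029
```

{"api": "drive_tool", "payload": {
  "targets": [
    [[50,0.081,-0.066,0.2,0.003],[50,0.081,-0.066,0.4,0.003],[50,0.081,-0.066,0.6,0.003],[50,0.081,-0.066,0.824,0.003],[50,0.081,-0.066,0.824,0.003],[50,0.081,-0.066,0.824,0.003]]
  ]
}}

```text
time: 2.28
position: [568.6, -240.9, 101.2]
tcp_rot: [0.997, -0.073, 0.001, 0.0]
contact_force: [0.3, 0.2, 1.0]
finger_gap: 50.2
gripper_force: 0.0
```

{"api": "drive_tool", "payload": {
  "targets": [
    [[0,0,0,0,0],[0,0,0,0,0],[0,0,0,0,0],[0,0,0,0,0],[0,0,0,0,0],[0,0,0,0,0]]
  ]
}}

```text
time: 3.02
position: [568.8, -240.2, 100.6]
tcp_rot: [0.997, -0.072, 0.001, 0.0]
contact_force: [-1.5, 0.3, 7.5]
finger_gap: 12.5
gripper_force: 59.5
```

{"api": "drive_tool", "payload": {
  "targets": [
    [[0,0,0,-0.2,0],[0,0,0,-0.5,0],[0,0,0,-0.85,0],[0,0,0,-0.85,0],[0,0,0,-0.85,0]]
  ]
}}

```text
time: 3.65
position: [568.2, -239.8, 269.4]
tcp_rot: [0.997, -0.072, 0.0, 0.0]
contact_force: [0.1, 0.3, 0.1]
finger_gap: 12.3
gripper_force: 58.6
```

```bash
python3 -c "
from h import *
go(560,-20,216,.095)"
```

```text
t 3.65 grasp [ 568.2 -239.9  215.4] psi -0.145 F [0.1 0.3 0.1] gap 12.3 SHIFT [-0.1989 -1.0818 -0.0036] YAW -0.0381
```

{"api": "drive_tool", "payload": {
  "targets": [
    [[0,-0.06,-0.25,0,0],[0,-0.12,-0.55,0,-0.02],[0,-0.199,-0.85,0,-0.038],[0,-0.199,-1.0,0,-0.038],[0,-0.199,-1.0,0,-0.038],[0,-0.199,-1.0,0,-0.038]]
  ]
}}

```text
time: 4.4
position: [557.5, -36.8, 267.9]
tcp_rot: [0.999, 0.047, -0.001, -0.0]
contact_force: [-0.3, -0.6, -0.6]
finger_gap: 12.3
gripper_force: 58.6
```

```bash
python3 -c "
from h import *
go(560,-20,216,.095)
import pickle;c=cam('wrist','w2.png');pickle.dump(c,open('w2.pkl','wb'))"
```

```text
t 4.4 grasp [557.4 -36.8 213.9] psi 0.094 F [-0.3 -0.6 -0.6] gap 12.3 SHIFT [ 0.0202 -0.0825 -0.0106] YAW -0.0002
```

View pics/w2.png

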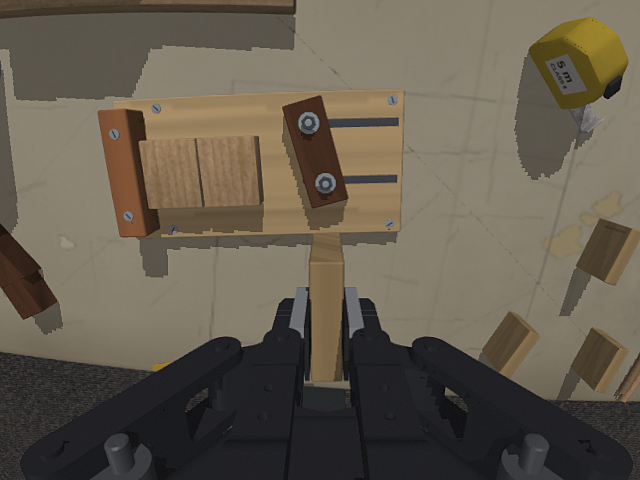

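The wrist view shows the whole cradle: base corners (404,90), (400,231), (120,237); stop face edge (283,105)-(311,208); block_b's outer edge (258,136)-(262,205). The packer is held straight.

Run:
```python
from h import *
import pickle
from scipy.optimize import least_squares as LS
c=pickle.load(open('w2.pkl','rb'))
# model pts: cradle x,y,z
M=np.array([(65,-123,12),(-65,-123,12),(-65,139,12)],float); px=np.array([(404,90),(400,231),(120,237)],float)
S=[(51,12.75),(-36,-9)];spx=np.array([(283,105),(311,208)],float)
B=[(30,100),(-30,100)]
bpx=np.array([(258,136),(262,206)],float)
def W(p,P):
  P=np.array(P,float);cs,sn=np.cos(p[2]),np.sin(p[2]);return np.c_[p[0]+cs*P[:,0]-sn*P[:,1],p[1]+sn*P[:,0]+cs*P[:,1],P[:,2]]
def pts(p):
  s=[(x,p[3]+y,32) for x,y in S]; b=[(x+p[5],p[4],34) for x in(30,-30)]
  f=[(55,110,42),(-55,110,42)]
  return proj(c,W(p,np.vstack([M,s,b,f])))
obs=np.vstack([px,spx,bpx,[(141,109),(158,234)]])
o=LS(lambda p:(pts(p)-obs).ravel(),[600,17,.09,-29,8,0]);print(o.x.round(3));print((pts(o.x)-obs).round(1))
```

```text
[ 5.97465e+02  1.62560e+01  1.05000e-01 -2.72220e+01  7.05400e+00
 -2.25500e+00]
[[  5.4   0.3]
 [  2.6   2.7]
 [ 16.   -0.5]
 [ -0.3   1.3]
 [  0.4   1.4]
 [ -0.1  -0.2]
 [  0.1   0.2]
 [-11.8  -4. ]
 [ -9.9   0.8]]
```

```bash
cat > fit.py <<'E'
from h import *
import pickle
from scipy.optimize import least_squares as LS
c=pickle.load(open('w2.pkl','rb'))
def W(p,P):
  P=np.array(P,float);cs,sn=np.cos(p[2]),np.sin(p[2]);return np.c_[p[0]+cs*P[:,0]-sn*P[:,1],p[1]+sn*P[:,0]+cs*P[:,1],P[:,2]]
def pts(p):
  return proj(c,W(p,[(65,-123,12),(-65,-123,12),(55,139,42),(-55,139,42),(51,p[3]+12.75,32),(-36,p[3]-9,32),(30+p[5],p[4],34),(-30+p[5],p[4],34),(30+p[6],p[7],34),(-30+p[6],p[7],34),(55,110,12),(-55,110,12)]))
obs=np.array([(404,90),(400,231),(100,111),(120,237),(283,105),(311,208),(258,136),(262,206),(140,141),(148,208),(142,109),(159,233)],float)
o=LS(lambda p:(pts(p)-obs).ravel(),[600,17,.09,-29,8,0,0,105],loss='soft_l1');print(o.x.round(3));print((pts(o.x)-obs).round(1))
E
python3 fit.py
```

```text
[ 5.97057e+02  1.96390e+01  1.20000e-01 -3.08700e+01  3.65100e+00
 -2.14800e+00 -1.54300e+00  1.06288e+02]
[[ 0.5 -1.9]
 [ 0.2  1. ]
 [-8.5 -1.4]
 [-5.   0.5]
 [-0.9  1. ]
 [ 1.2  0.8]
 [-0.6 -0.2]
 [ 0.6  0.2]
 [-1.4 -0.8]
 [ 1.5  1. ]
 [ 0.7  0.6]
 [ 1.5 -5. ]]
```

Run:
```python
from h import *
import pickle
c=pickle.load(open('w2.pkl','rb'))
h=.094;g=np.array([557.4,-36.8]);ex=np.array([np.cos(h),np.sin(h)]);ey=np.array([-ex[1],ex[0]])
P=[list(g+a*ex+b*ey)+[z] for z in(211.3,167.3) for a,b in((27,7),(27,-7))]
print(proj(c,P).round(1))
w=ray(c,[(309,262),(343,262)],211.3);w2=ray(c,[(316,234),(340,234)],167.3);print(w,w2,P)
R=cv2.Rodrigues(np.array(c['rvec'],float))[0];print(-R.T@np.array(c['tvec']).ravel(),R)
```

```text
[[305.7 260.4]
 [342.3 260.4]
 [310.7 230.2]
 [338.5 230.2]]
[[583.07578016 -28.60990549 211.3       ]
 [584.30927875 -41.5838844  211.3       ]] [[581.87447511 -30.14750638 167.3       ]
 [583.01939181 -42.19891561 167.3       ]] [[np.float64(583.623770395038), np.float64(-27.296639211924642), 211.3], [np.float64(584.9378332217459), np.float64(-41.23483274220196), 211.3], [np.float64(583.623770395038), np.float64(-27.296639211924642), 167.3], [np.float64(584.9378332217459), np.float64(-41.23483274220196), 167.3]]
[630.45906985 -30.83006949 337.37807521] [[ 9.42956911e-02 -9.95543789e-01 -9.42201094e-04]
 [-9.52326910e-01 -9.04780275e-02  2.91354050e-01]
 [-2.90140963e-01 -2.65761480e-02 -9.56614828e-01]]
```

```bash
python3 -c "
from h import *
go(600.5,14,100,.105)"
```

```text
t 4.45 grasp [557.5 -37.1 214.2] psi 0.093 F [-0.2 -0.2 -0.5] gap 12.4 SHIFT [ 0.2385 -0.2344  0.5705] YAW -0.0019
```

{"api": "drive_tool", "payload": {
  "targets": [
    [[0,0.1,-0.1,0.1,0],[0,0.238,-0.234,0.3,-0.002],[0,0.238,-0.234,0.5,-0.002],[0,0.238,-0.234,0.57,-0.002],[0,0.238,-0.234,0.57,-0.002],[0,0.238,-0.234,0.57,-0.002]]
  ]
}}

```text
time: 5.2
position: [601.3, 14.2, 156.9]
tcp_rot: [0.999, 0.053, 0.001, 0.0]
contact_force: [-0.3, 0.1, 0.2]
finger_gap: 12.5
gripper_force: 58.6
```

```bash
python3 -c "
from h import *
go(600.5,14,58.5,.105)
import pickle;c=cam('wrist','w3.png');pickle.dump(c,open('w3.pkl','wb'))"
```

```text
t 5.2 grasp [601.4  14.2 102.9] psi 0.106 F [-0.3  0.1  0.2] gap 12.5 SHIFT [-0.0046  0.0005  0.2219] YAW 0.0001
```

View pics/w3.png

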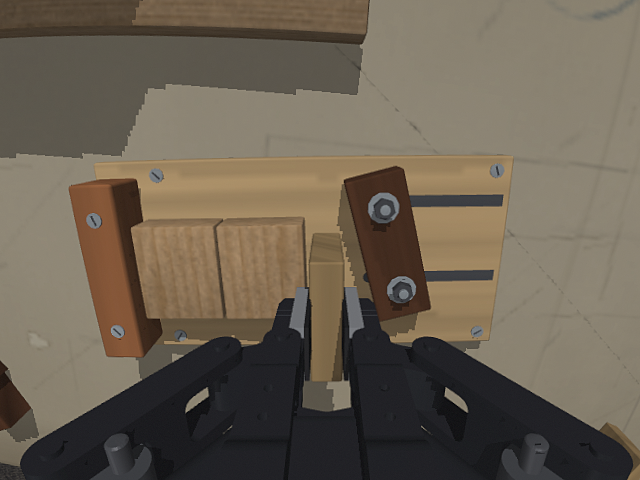

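The packer hangs over the slot; its lower far edge is at (316-340,234), block_b's edge at (304,218)-(306,318), and the stop face edge at (345,180)-(380,320).

Run:
```python
from h import *
import pickle
c=pickle.load(open('w3.pkl','rb'))
h=.106;ex=np.array([np.cos(h),np.sin(h)]);ey=np.array([-ex[1],ex[0]]);g=np.array([601.4,14.2])
f=lambda q,z:((ray(c,q,z)[:,:2]-g)@np.c_[ex,ey]).round(1)
print('packer',f([(316,234),(340,234)],56.3),'top',f([(309,262),(343,262)],100.3))
print('block b',f([(304,218),(306,318)],34),'stop',f([(345,180),(380,320)],32),'base R',f([(512,156),(492,341)],12))
print('a',f([(220,219),(225,318),(133,222),(146,318)],34))
```

```text
packer [[25.2  4.3]
 [25.2 -7.8]] top [[26.3  5.7]
 [26.3 -7.3]]
block b [[ 28.3  11.6]
 [-34.8  11.6]] stop [[ 49.4 -11.3]
 [-37.4 -34.6]] base R [[  62.4 -114.3]
 [ -66.6 -119.8]]
a [[ 27.8  59.4]
 [-35.2  61.9]
 [ 26.2 110.7]
 [-35.9 112.6]]
```

{"api": "drive_tool", "payload": {
  "targets": [
    [[0,-0.003,0,0.08,0],[0,-0.003,0,0.16,0],[0,-0.003,0,0.2,0],[0,-0.003,0,0.2,0],[0,-0.003,0,0.2,0]]
  ]
}}

```text
time: 5.88
position: [600.3, 14.7, 115.4]
tcp_rot: [0.999, 0.053, 0.0, 0.0]
contact_force: [0.8, -0.6, -0.5]
finger_gap: 12.4
gripper_force: 58.7
```

{"api": "drive_tool", "payload": {
  "targets": [
    [[0,0,0,0.01,0],[0,0,-0.01,0.01,0],[0,0,-0.02,0.01,0],[0,0,-0.03,0.01,0],[0,0,-0.035,0.01,0],[0,0,-0.035,0.01,0]]
  ]
}}

```text
time: 6.62
position: [599.4, 21.8, 113.1]
tcp_rot: [0.999, 0.053, 0.0, -0.0]
contact_force: [0.6, -0.7, 0.1]
finger_gap: 12.7
gripper_force: 58.7
```

{"api": "drive_tool", "payload": {
  "targets": [
    [[0,0,-0.006,0,0],[0,0,-0.012,0,0],[0,0,-0.012,0,0]]
  ]
}}

```text
time: 7.0
position: [599.4, 23.4, 113.3]
tcp_rot: [0.999, 0.053, 0.0, 0.001]
contact_force: [1.9, -6.4, -0.2]
finger_gap: 12.5
gripper_force: 58.8
```

{"api": "drive_tool", "payload": {
  "targets": [
    [[0,0,-0.006,0,0],[0,0,-0.01,0,0],[0,0,-0.01,0,0]]
  ]
}}

```text
time: 7.38
position: [599.7, 24.0, 113.6]
tcp_rot: [0.999, 0.053, 0.001, 0.002]
contact_force: [5.4, -18.0, 0.6]
finger_gap: 12.4
gripper_force: 59.2
```

{"api": "drive_tool", "payload": {
  "targets": [
    [[0,0,0.008,0.002,0],[0,0,0.01,0.004,0],[0,0,0.01,0.004,0]]
  ]
}}

```text
time: 7.75
position: [599.4, 23.3, 112.7]
tcp_rot: [0.999, 0.053, 0.0, 0.001]
contact_force: [1.2, -5.8, 2.0]
finger_gap: 12.4
gripper_force: 59.4
```

{"api": "drive_tool", "payload": {
  "targets": [
    [[28,0,0,0,0],[28,0,0,0,0],[28,0,0,0,0],[28,0,0,0,0],[28,0,0,-0.1,0],[28,0,0,-0.3,0],[28,0,0,-0.6,0],[60,0,0,-0.75,0],[60,0,0,-0.75,0]]
  ]
}}

```text
time: 8.88
position: [599.6, 24.1, 266.4]
tcp_rot: [0.999, 0.053, 0.003, 0.0]
contact_force: [-0.1, -0.1, -0.8]
finger_gap: 59.9
gripper_force: 0.0
```

```bash
python3 -c "
from h import *
go(441.4,271.5,220,.492)
import pickle;c=cam('wrist','w4.png');pickle.dump(c,open('w4.pkl','wb'))"
```

```text
t 8.875 grasp [599.9  24.1 212.4] psi 0.107 F [-0.1 -0.1 -0.8] gap 59.9 SHIFT [-0.6547 -1.3143 -0.0431] YAW -0.0613
```

View pics/w4.png

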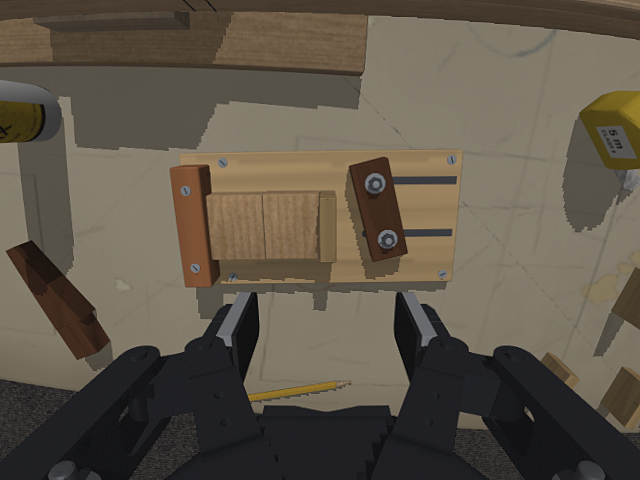

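The packer stands tight against the squeezed blocks at (328,227), and the stop face runs (349,165)-(374,262). Next I measure the slot and move over the wedge.

Run:
```python
from h import *
import pickle
c=pickle.load(open('w4.pkl','rb'))
h=.107;ex=np.array([np.cos(h),np.sin(h)]);ey=np.array([-ex[1],ex[0]]);g=np.array([599.8,24.])
f=lambda q,z:((ray(c,q,z)[:,:2]-g)@np.c_[ex,ey]).round(1)
print('packer R',f([(336,192),(335,261)],56),'L',f([(321,192),(319,261)],56),'blockb R',f([(319,192),(318,259)],34),'stop',f([(349,165),(374,262)],32),'base',f([(462,150),(452,283)],12))
```

```text
packer R [[ 30.2  -8.7]
 [-28.6  -8.3]] L [[ 30.1   3.3]
 [-28.6   5.2]] blockb R [[ 26.8   5.4]
 [-34.6   6.6]] stop [[ 49.7 -20.3]
 [-38.2 -45. ]] base [[  62.5 -124.4]
 [ -68.3 -128.2]]
```

{"api": "drive_tool", "payload": {
  "targets": [
    [[70,-0.15,-0.3,0,-0.02],[70,-0.3,-0.6,0,-0.04],[70,-0.45,-0.85,0,-0.061],[70,-0.6,-1.0,0,-0.061],[70,-0.655,-1.0,0,-0.061],[70,-0.655,-1.0,0,-0.061],[70,-0.655,-1.0,0,-0.061]]
  ]
}}

```text
time: 9.8
position: [448.3, 208.3, 262.1]
tcp_rot: [0.97, 0.242, -0.0, 0.0]
contact_force: [-0.6, -0.1, -0.2]
finger_gap: 70.1
gripper_force: 0.0
```

```bash
python3 -c "
from h import *
go(441.4,271.5,200,.492)
import pickle;c=cam('wrist','w5.png');pickle.dump(c,open('w5.pkl','wb'))"
```

```text
t 9.8 grasp [448.3 208.3 208.1] psi 0.489 F [-0.6 -0.1 -0.2] gap 70.1 SHIFT [ 0.1179 -0.2951  0.0403] YAW -0.0005
```

View pics/w5.png

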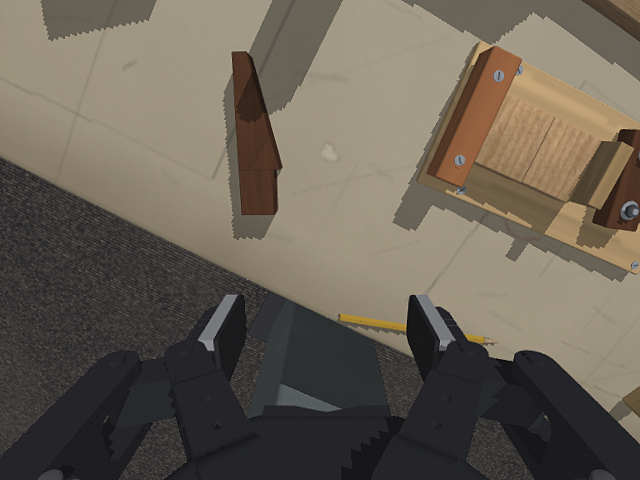

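Run:
```python
from h import *
import pickle
c=pickle.load(open('w5.pkl','rb'))
w=ray(c,[(232,52),(241,214),(277,214),(245,52),(281,167)],26);print(w.round(1))
e=w[0]-w[1];y=np.arctan2(e[1],e[0]);print(y,np.hypot(e[0],e[1]),np.linalg.norm(w[1]-w[2]))
ex=np.array([np.cos(y),np.sin(y)]);ey=np.array([-ex[1],ex[0]])
print('origin', w[1,:2]+20*ex-15*ey, 'from tip',w[0,:2]-115*ex-15*ey)
print('grasp tool pose in view heading .489; edge heading rel',y-.489)
```

```text
[[535.2 339.6  26. ]
 [417.3 277.6  26. ]
 [432.4 249.   26. ]
 [539.9 330.2  26. ]
 [471.3 264.   26. ]]
0.48420095713307026 133.1762644789946 32.334446315300134
origin [441.97146346 273.62611646] from tip [440.35737147 272.77716518]
grasp tool pose in view heading .489; edge heading rel -0.004799042866929726
```

```bash
python3 -c "
from h import *
go(438,270.6,23,.487)"
```

```text
t 9.85 grasp [448.3 208.3 208. ] psi 0.488 F [ 0.1 -0.9  0.8] gap 70.3 SHIFT [ 0.101  -0.2993  0.9252] YAW 0.0002
```

{"api": "drive_tool", "payload": {
  "targets": [
    [[65,0.1,-0.299,0.2,0],[65,0.1,-0.299,0.4,0],[65,0.1,-0.299,0.6,0],[65,0.1,-0.299,0.8,0],[65,0.1,-0.299,0.9,0],[65,0.1,-0.299,0.925,0],[65,0.1,-0.299,0.925,0],[65,0.1,-0.299,0.925,0]]
  ]
}}

```text
time: 10.85
position: [437.6, 271.3, 78.2]
tcp_rot: [0.97, 0.242, 0.001, -0.0]
contact_force: [-0.4, -0.3, 0.7]
finger_gap: 64.9
gripper_force: 0.0
```

{"api": "drive_tool", "payload": {
  "targets": [
    [[0,0,0,0,0],[0,0,0,0,0],[0,0,0,0,0],[0,0,0,0,0],[0,0,0,0,0],[0,0,0,0,0]]
  ]
}}

```text
time: 11.6
position: [437.4, 271.3, 77.9]
tcp_rot: [0.97, 0.243, 0.001, -0.0]
contact_force: [-1.1, -0.7, 6.4]
finger_gap: 28.9
gripper_force: 60.0
```

{"api": "drive_tool", "payload": {
  "targets": [
    [[0,0,0,-0.1,0],[0,-0.05,0,-0.3,0],[0,-0.2,0,-0.45,0],[0,-0.2,0,-0.45,0],[0,-0.2,0,-0.45,0]]
  ]
}}

```text
time: 12.22
position: [402.0, 252.5, 166.9]
tcp_rot: [0.97, 0.243, 0.0, 0.0]
contact_force: [-0.3, -0.1, -1.1]
finger_gap: 28.8
gripper_force: 59.3
```

```bash
python3 -c "
from h import *
go(410,-21,110,.107)"
```

```text
t 12.225 grasp [402.  252.5 112.9] psi 0.49 F [-0.3 -0.1 -1.1] gap 28.8 SHIFT [-0.6082  1.2253  0.0146] YAW 0.061
```

{"api": "drive_tool", "payload": {
  "targets": [
    [[0,-0.12,0.24,0,0.015],[0,-0.24,0.48,0,0.03],[0,-0.36,0.74,0,0.045],[0,-0.48,0.98,0,0.061],[0,-0.48,0.98,0,0.061],[0,-0.48,0.98,0,0.061]]
  ]
}}

```text
time: 12.98
position: [409.5, 34.4, 166.6]
tcp_rot: [0.999, 0.053, -0.001, -0.0]
contact_force: [1.3, 0.2, -1.6]
finger_gap: 28.9
gripper_force: 59.5
```

```bash
python3 -c "
from h import *
go(423,-20,60,.107)"
```

```text
t 12.975 grasp [409.4  34.4 112.6] psi 0.107 F [ 1.3  0.2 -1.6] gap 28.9 SHIFT [0.0385 0.2777 0.2629] YAW -0.0
```

{"api": "drive_tool", "payload": {
  "targets": [
    [[0,0.038,0.15,0.1,0],[0,0.038,0.278,0.2,0],[0,0.038,0.278,0.3,0],[0,0.08,0.278,0.345,0],[0,0.088,0.278,0.345,0],[0,0.088,0.278,0.345,0],[0,0.088,0.278,0.345,0]]
  ]
}}

```text
time: 13.85
position: [432.9, -19.0, 98.8]
tcp_rot: [0.999, 0.054, 0.0, 0.0]
contact_force: [-0.2, -0.9, -0.8]
finger_gap: 29.1
gripper_force: 59.5
```

```bash
python3 -c "
from h import *
go(423,-20,37,.107)
import pickle;c=cam('wrist','w6.png');pickle.dump(c,open('w6.pkl','wb'))"
```

```text
t 13.85 grasp [433.  -19.   44.8] psi 0.107 F [-0.2 -0.9 -0.8] gap 29.1 SHIFT [-0.0499 -0.0001  0.039 ] YAW 0.0
```

View pics/w6.png

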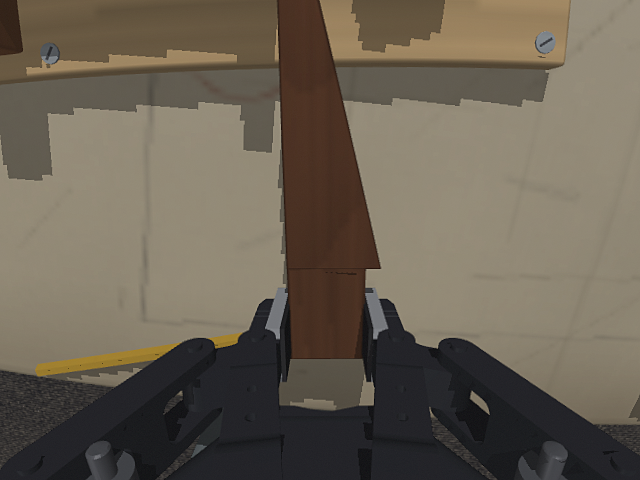

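The wedge is held straight in the jaws; its straight face runs (288,268) to (279,0) in the picture. Checking its heading in the tool frame.

Run:
```python
from h import *
import pickle
c=pickle.load(open('w6.pkl','rb'))
h=.107;ex=np.array([np.cos(h),np.sin(h)]);ey=np.array([-ex[1],ex[0]]);g=np.array([433,-19.])
f=lambda q,z:((ray(c,q,z)[:,:2]-g)@np.c_[ex,ey]).round(2)
print(f([(290,357),(288,270),(284,140),(279,2),(365,357),(366,268),(380,268)],46.9))
go(433,-19,37,.107)
G=np.array([599.5,23.6]);print('rel to packer frame',(g-G)@np.c_[ex,ey])
```

```text
[[-13.18  13.85]
 [ 24.81  13.38]
 [ 71.5   13.37]
 [113.47  13.87]
 [-13.15 -16.64]
 [ 25.63 -15.62]
 [ 25.63 -20.84]]
t 13.9 grasp [432.9 -19.   44.8] psi 0.107 F [ 0.3 -0.4 -0.8] gap 28.6 SHIFT [ 0.0007 -0.0001  0.0388] YAW 0.0
rel to packer frame [-170.09728694  -24.57484437]
```

{"api": "drive_tool", "payload": {
  "targets": [
    [[0,0,-0.004,0.02,0],[0,0,-0.004,0.039,0],[0,0,-0.004,0.041,0],[0,0,-0.004,0.041,0],[0,0,-0.004,0.041,0]]
  ]
}}

```text
time: 14.52
position: [432.7, -18.4, 90.1]
tcp_rot: [0.999, 0.053, -0.0, -0.0]
contact_force: [0.4, 0.1, -0.4]
finger_gap: 28.8
gripper_force: 59.6
```

{"api": "drive_tool", "payload": {
  "targets": [
    [[0,0.05,0,0,0],[0,0.1,0,0,0],[0,0.15,0,0,0],[0,0.2,0,0,0],[0,0.25,0,0,0],[0,0.3,0,0,0],[0,0.35,0,0,0],[0,0.35,0,0,0]]
  ]
}}

```text
time: 15.52
position: [502.8, -10.9, 90.0]
tcp_rot: [0.999, 0.053, 0.0, -0.0]
contact_force: [-0.6, -0.3, 0.1]
finger_gap: 28.8
gripper_force: 59.6
```

```bash
python3 -c "
from h import *
go(520,-10,36.4,.107)"
```

```text
t 15.525 grasp [502.8 -10.9  36. ] psi 0.107 F [-0.6 -0.3  0.1] gap 28.8 SHIFT [ 0.0862  0.0048 -0.0019] YAW -0.0
```

{"api": "drive_tool", "payload": {
  "targets": [
    [[0,0.03,0,0,0],[0,0.06,0,0,0],[0,0.09,-0.003,0,0],[0,0.11,-0.006,0,0],[0,0.11,-0.006,0,0]]
  ]
}}

```text
time: 16.15
position: [524.2, -7.4, 90.0]
tcp_rot: [0.999, 0.053, 0.0, 0.0]
contact_force: [0.8, -0.7, -1.2]
finger_gap: 28.8
gripper_force: 59.6
```

{"api": "drive_tool", "payload": {
  "targets": [
    [[0,0.01,0,0,0],[0,0.02,0,0,0],[0,0.03,0,0,0],[0,0.03,0,0,0]]
  ]
}}

```text
time: 16.65
position: [530.1, -6.7, 90.1]
tcp_rot: [0.999, 0.053, 0.0, -0.0]
contact_force: [0.4, -0.1, -0.4]
finger_gap: 28.6
gripper_force: 59.6
```

{"api": "drive_tool", "payload": {
  "targets": [
    [[0,0.01,0,0,0],[0,0.02,0,0,0],[0,0.02,0,0,0]]
  ]
}}

```text
time: 17.02
position: [533.4, -6.6, 90.0]
tcp_rot: [0.999, 0.054, -0.001, 0.0]
contact_force: [-7.4, -3.0, 4.6]
finger_gap: 28.6
gripper_force: 60.3
```

{"api": "drive_tool", "payload": {
  "targets": [
    [[0,0.01,0,0,0],[0,0.02,0,0,0],[0,0.02,0,0,0]]
  ]
}}

```text
time: 17.4
position: [534.8, -6.7, 89.9]
tcp_rot: [0.999, 0.054, -0.005, 0.0]
contact_force: [-36.8, -10.7, 26.5]
finger_gap: 28.9
gripper_force: 63.3
```

{"api": "drive_tool", "payload": {
  "targets": [
    [[0,0,0,-0.003,0],[0,0,0,-0.003,0],[0,0,0,-0.003,0],[0,0,0,-0.003,0]]
  ]
}}

```text
time: 17.9
position: [534.8, -6.7, 89.9]
tcp_rot: [0.999, 0.054, -0.005, 0.0]
contact_force: [-31.3, -10.4, 18.5]
finger_gap: 28.7
gripper_force: 62.1
```

Run:
```python
from h import *
import pickle
c=cam('wrist','w7.png')
go(534.8,-6.7,36,.107);s=r.get_state();print(s['wrist_torque'],s['qvel'],s['tcp_rot'])
c2=cam('top','t7.png');go(534.8,-6.7,36,.107)
```

```text
t 17.95 grasp [534.3  -6.8  35.9] psi 0.108 F [-30.9 -12.1  17.2] gap 29.0 SHIFT [-0.     -0.0002 -0.0005] YAW 0.0002
[-1.65917559  4.68963819  0.80065786] [ 0.00070036  0.00180191  0.000866   -0.0001845  -0.0008609   0.00022444] [ 9.98529170e-01  5.39691621e-02 -5.16279008e-03  4.14731277e-04]
t 18.0 grasp [534.3  -6.8  35.9] psi 0.108 F [-31.7 -12.   18.1] gap 28.6 SHIFT [-0.     -0.0002 -0.0004] YAW 0.0002
```

```bash
python3 -c "
from station import r
print(r.job_done())"
```

```text
the job is handed in; nothing more can be done
None
```

I handed in the job with one packer standing against the blocks and the wedge jammed, its thin end about 55 mm past the cradle's middle. The gripper was still pushing it with a steady 31 N or so; no verdict came back, and I inferred the squeeze through the row from that force, with no picture viewed after the wedge went in.

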